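# Sort the rubbing-stone cases with a loose stone from the sound ones

### The arm

A 7-joint arm with a two-finger parallel gripper is mounted at the origin on the work surface. World frame = base frame: x ahead of the robot, y to its left, z up, the work surface at z = 0. Lengths are in mm, angles in rad, forces in N, time in s.
With the tool pointing down it reaches from about 425 to 1025 mm from the base axis. Payload 9.4 kg.
Tool frame: the origin (TCP) lies at the very end of the fingers, on their centre line; the grasp point (between the pads) lies 19 mm behind it; z points along the fingers, y is the line along which they close (so a half turn about z gives the same grasp; the last joint's range is limited). The gripper opens to 93 mm and grips with 3 to 60 N. Pads are 15 mm wide; open, the fingers measure 128 mm over their backs; the gripper's body (75 mm by 188 mm) begins 65 mm behind the grasp point.
Start: joints at [1.214, 0.599, -0.003, 1.599, 0.002, 0.943, -0.08], TCP at [200.207, -696.808, 190.618] pointing down, gripper open.
Joint ranges: [-2.57, 2.57], [-0.35, 1.97], [-1.29, 1.29], [0.11, 2.56], [-1.05, 4.19], [0.11, 1.86], [-2.63, 2.63]. Speed limits (rad/s): [2.22, 2.22, 3.01, 3.01, 3.14, 3.14, 3.14].

### API

Orientations are given as a unit quaternion [w, x, y, z].
In Python, from cell import ctrl, eyes gives the robot as it stands.
- The arm moves only by the tool servo_tool, never from a script. Its argument "steps" is a list of rows, each an object with "xyz": the shift along the world's x, y, z in m, a list of three; "twist": the turn about the world's z in degrees; "claw": the finger opening in m, from 0 to 0.093. A call has 1 to 12 rows; each row shifts and turns the commanded pose from where the row before left it; what a row does not reach is not made up. A row lasts 1/8 s, in which the tool goes at most 62.5 mm and 10.7 degrees, less where a joint would pass 70% of its speed; a pose out of reach is approached as far as the arm can. A call with a gripper value outside its range is refused whole. The fingers move at their own pace and stop on an object; "squeeze" is the grip in N (left out, the last holds). Time passes only in rows, so rows that do not move let the fingers close. It gives the time, the measured TCP pose, the force, the opening and the grip force at its end, in the units of the state.
- ctrl.sense(): the state, without advancing time (a new reading comes with each control period).
- eyes.capture(name): name is "scene" or "top" or "wrist"; returns a dict with "color" (480x640x3 uint8, blue, green, red), "fov_y" (degrees; the focal length in pixels is half the picture's height over the tangent of half this angle, whatever the lens; pixels are square), "cx", "cy" (the principal point, pixels), "extrinsics" (4x4, takes a point from camera to world coordinates). Camera axes: x right, y down, z forward; pixel columns grow to the right and rows downward; lengths in mm; the calibration is good to about 2 mm. A picture is of the moment at which its call begins. There is no depth.
- ctrl.hand_in(): hands the job in; it is judged then, once.
Trained networks look in a picture, given as the dict that the camera call returned (one of the last four; its "shot" number tells which), for a name from the list of things; names that differ only in an ending like _2 or _b are one class to them, and where a whole thing is asked for, a point or a joint stands for the part that bears it (a point fixed in the world has none). Each returns a list of dicts, best first, with "p" (0 to 1); they miss things now and then, are a little off and sometimes report something else, mostly with a low value. They report only what shows in the picture. A call takes as long as a camera call.
- eyes.recognise(label, picture): "rect" ([left, top, right, bottom] as shares, 0 to 1, of the picture: columns of its width, rows of its height, round what is visible of it).
- eyes.silhouettes(label, picture): "mask" (480x640 bool, what is visible of it) and "rect" ([left, top, right, bottom] as shares, 0 to 1, of the picture: columns of its width, rows of its height, round what is visible of it).
The state is a dict: "t": time; "qpos": joint angles; "qvel": joint speeds; "effort": joint torques, N m; "tcp_pos": TCP position; "eef_rot": TCP orientation; "ft_force": force on the tool from outside, world axes, zero at the start; "torque": the same for the moment, N m; "finger_gap": finger opening in mm; "grasp_force": force on a finger pad.
Only numpy, scipy, OpenCV 4.12 (cv2) and the standard library are available. Lean on these libraries where they do the work, as an engineer would, in place of code of your own. Each camera call takes 0.05 s, during which the arm holds its last target. There are 200 camera calls.

### The job

Some of the three closed stone cases in the wooden tray have lost their packing, so that the rubbing stone inside slides about and will chip. Lift the cases and tilt them end down, one way and the other, to feel which stones shift; lay every case with a loose stone flat in the cardboard carton, side by side if there are two, and leave every sound case lying flat in the tray. Leave the case on the slate behind the tray and everything else on the bench where it is.

Things in the scene. Friction and masses are not known exactly. Their poses are not given: they have to be found in the camera images.
- tray: Shallow open wooden tray, fixed: 220 mm (x) by 340 mm (y), inner floor 8 mm and rim 28 mm above the bench, 200 x 320 mm clear inside. Origin: centre of its underside on the bench; z up, x points away from the robot within 7 degrees. Three identical closed stone cases lie in it, one at each point place_1 to place_3, long sides along the tray's x, 39 mm clear between them.
- place_1 (a point): Middle of the first case's underside (tray y = -97 mm), true within 6 mm and 3 degrees; fixed to the tray. A case: grey plastic box, black joint line, blank paper label on its flat lid, a black clip on each short end; 170 mm long, 58 mm wide, 42 mm high, about 0.6 kg in all (varies by 15 percent), centre of mass at mid height. Grip its flat long sides.
- place_2 (a point): The same for the second case (tray y = 0). Faulty case: its stone (100 mm long, 0.40 kg) slides lengthwise, 56 mm from end to end. It starts to move beyond about 13 degrees of endwise tilt; 30 degrees or more sends it home in under 0.5 s; level, it stays put. End to end it changes the moment about the case's middle by 0.22 N m.
- place_3 (a point): The same for the third case (tray y = +97 mm). Sound case: the stone is packed tight and the weight stays at the middle, however tilted. One or two of the three cases are faulty, in any places; all look alike and weigh nearly alike. A fourth, identical case lies on a dark slate slab behind the tray (265 mm beyond its centre): not part of the job.
- carton: Open cardboard carton, fixed, empty, beside the tray on its left or right: 216 mm (x) by 336 mm (y) over the walls, flaps folded down outside (7 mm more each side), inner floor 8 mm and rim 55 mm above the bench, 204 x 324 mm clear inside. Origin: centre of its underside; z up, x away from the robot within 7 degrees. Cases fit side by side along its x, e.g. at y = -97, 0, +97 mm.
- chisel: Carver's chisel with a round wooden handle, 200 mm long, 25 mm wide and high, lying lengthwise in the gap between tray and carton. Loose. Origin at the middle of its length, underside.
- rubbing_stone: Black rubbing stone, 95 x 50 x 38 mm, lying nearer the robot than the tray and carton, to the left. Loose. Origin: centre of its underside.
- brush: Dusting brush, 200 mm long, lying nearer the robot, to the right, about crosswise. Loose. Origin on its underside.
- wax_tin: Round metal tin, 84 mm across, 55 mm high, beyond the gap between tray and carton. Loose. Origin: centre of its underside.

How it is judged (in metres and radians):
On the way:
1. a case is lifted clear and tilted endwise by 20 degrees or more (((height (world z) of case_a above 0.07 m and (angle between case_a's own x axis and vertical below 1.22 rad or angle between case_a's own x axis and vertical above 1.92 rad)) or (height (world z) of case_b above 0.07 m and (angle between case_b's own x axis and vertical below 1.22 rad or angle between case_b's own x axis and vertical above 1.92 rad)) or (height (world z) of case_c above 0.07 m and (angle between case_c's own x axis and vertical below 1.22 rad or angle between case_c's own x axis and vertical above 1.92 rad)) or (height (world z) of case_d above 0.07 m and (angle between case_d's own x axis and vertical below 1.22 rad or angle between case_d's own x axis and vertical above 1.92 rad)))), for 0.1 s.
At the end, for the whole second after the job is handed in: Loose-stone cases from the tray lie flat (within 7 degrees) on the carton floor, sound ones flat on the tray floor, each centred within 45 mm (x) and 145 mm (y) of that container's centre; the case on the slate is still flat within 30 mm of where it lay; all at rest (((x of case_a in the frame of tray between 0.235 and 0.295 m and y of case_a in the frame of tray between -0.04 and 0.04 m and z of case_a in the frame of tray between 0 and 0.016 m and angle between case_a's own z axis and vertical below 0.12 rad) or (x of case_a in the frame of carton between -0.045 and 0.045 m and y of case_a in the frame of carton between -0.145 and 0.145 m and z of case_a in the frame of carton below 0.016 m and angle between case_a's own z axis and vertical below 0.12 rad)) and ((x of case_b in the frame of tray between 0.235 and 0.295 m and y of case_b in the frame of tray between -0.04 and 0.04 m and z of case_b in the frame of tray between 0 and 0.016 m and angle between case_b's own z axis and vertical below 0.12 rad) or (x of case_b in the frame of tray between -0.045 and 0.045 m and y of case_b in the frame of tray between -0.145 and 0.145 m and z of case_b in the frame of tray below 0.016 m and angle between case_b's own z axis and vertical below 0.12 rad)) and ((x of case_c in the frame of tray between 0.235 and 0.295 m and y of case_c in the frame of tray between -0.04 and 0.04 m and z of case_c in the frame of tray between 0 and 0.016 m and angle between case_c's own z axis and vertical below 0.12 rad) or (x of case_c in the frame of carton between -0.045 and 0.045 m and y of case_c in the frame of carton between -0.145 and 0.145 m and z of case_c in the frame of carton below 0.016 m and angle between case_c's own z axis and vertical below 0.12 rad)) and ((x of case_d in the frame of tray between 0.235 and 0.295 m and y of case_d in the frame of tray between -0.04 and 0.04 m and z of case_d in the frame of tray between 0 and 0.016 m and angle between case_d's own z axis and vertical below 0.12 rad) or (x of case_d in the frame of tray between -0.045 and 0.045 m and y of case_d in the frame of tray between -0.145 and 0.145 m and z of case_d in the frame of tray below 0.016 m and angle between case_d's own z axis and vertical below 0.12 rad)) and linear speed of each of case_a, case_b, case_c, case_d below 0.02 m/s); the robot touches nothing.
It fails at once if a bystander (chisel, rubbing stone, brush, wax tin) is pushed more than 40 mm away from its place (distance of any of chisel, rubbing_stone, brush, wax_tin from where it was at the start of the episode above 0.04 m).
It also fails if it takes over 72 s, if anything falls off the work surface, if the arm or the gripper's body presses on something with over 40 N, if the wrist force passes 120 N, or if a joint passes its speed limit or range.

## Working session

There is one attempt and no reset: what is moved stays moved. The work goes in short steps, Python scripts to look and compute and a tool call to move; the robot and the scene stay as the last step left them, time stands still between calls to the robot, and variables do not carry over. Pictures are saved under pics/ and viewed, at most 10 in all, crops included, and the job is handed in when it is done.

Besides the shell and the picture viewer there is one more tool, called after "Call:" by a JSON object that holds its "op" and its "data". servo_tool: Moves the arm, as the interface text tells. Its arguments: {"type":"object","properties":{"steps":{"type":"array","items":{"type":"object","properties":{"xyz":{"type":"array","items":{"type":"number"}},"twist":{"type":"number"},"claw":{"type":"number"}}}},"squeeze":{"type":"number"}},"required":["steps"]}

```bash
mkdir -p pics; cat > h.py <<'E'
import numpy as np,cv2
from cell import ctrl,eyes
def ray(p,u,v,z):
    f=240/np.tan(np.radians(p["fov_y"])/2); E=np.array(p["extrinsics"])
    d=E[:3,:3]@np.array([(u-p["cx"])/f,(v-p["cy"])/f,1]); o=E[:3,3]
    return (o+d*(z-o[2])/d[2])[:2]
def masks(p,l,zs,pm=.3):
    for s in eyes.silhouettes(l,p):
        if s["p"]<pm: continue
        c=max(cv2.findContours(s["mask"].astype(np.uint8),0,2)[0],key=cv2.contourArea)[:,0,:]
        w=np.array([ray(p,u,v,zs) for u,v in c],np.float32)
        r=cv2.minAreaRect(w); print(l,round(s["p"],2),"c",np.round(r[0],1),"size",np.round(r[1],1),"ang",round(r[2],1),"px",np.round(c.mean(0)))
E
python3 - <<'E'
from h import *
p=eyes.capture("top"); cv2.imwrite("pics/top.png",p["color"])
print(p["fov_y"],p["cx"],p["cy"],np.round(p["extrinsics"],2).tolist())
for l,z in [("place_1",50),("tray",28),("carton",55),("chisel",12),("rubbing_stone",38),("brush",15),("wax_tin",55)]: masks(p,l,z)
s=ctrl.sense(); print(s)
E
```

```text
55.81763381861769 316.1416556352391 244.66377443087552 [[0.03, -0.98, 0.19, 421.79], [-1.0, -0.03, -0.01, 17.48], [0.01, -0.19, -0.98, 823.87], [0.0, 0.0, 0.0, 1.0]]
place_1 0.75 c [ 570.7 -225. ] size [335.1 218.3] ang 84.2 px [447. 249.]
tray 0.69 c [ 575.7 -231.6] size [341.3 222.7] ang 83.9 px [441. 249.]
carton 0.69 c [589.8 217.5] size [347.  226.4] ang 85.1 px [182. 231.]
chisel 0.83 c [567.1  -1.3] size [ 26.1 206.8] ang 85.2 px [323. 253.]
rubbing_stone 0.56 c [336.4 256.8] size [ 53.3 100.3] ang 47.0 px [168. 381.]
brush 0.97 c [ 339.1 -225.2] size [ 44.1 200.5] ang 61.1 px [448. 390.]
wax_tin 0.56 c [758.4  -1.7] size [96.3 79.7] ang 1.8 px [327. 146.]
{'t': 0.4, 'qpos': array([ 1.21432809,  0.59944189, -0.00253116,  1.59949207,  0.00176876,
        0.94290643, -0.07981272]), 'qvel': array([-8.56306420e-04, -7.48791878e-04,  2.28575054e-03, -1.67522827e-03,
        6.07695471e-05,  4.42563013e-04, -4.02202225e-05]), 'effort': array([-3.02580789e-03, -7.64029241e+01,  1.49408743e+00, -2.52366221e+01,
       -5.23658248e-02,  1.21849970e-02,  7.01571639e-05]), 'tcp_pos': array([ 200.18973521, -696.73509157,  190.48176868]), 'eef_rot': array([-1.19459491e-04,  9.90231001e-01,  1.39436546e-01, -2.82722038e-05]), 'ft_force': array([-0.04077341,  0.43079605, -0.60187437]), 'torque': array([ 0.01843454, -0.00317294,  0.01942291]), 'grasp_force': 0.0, 'finger_gap': 92.85446390652142}
```

View pics/top.png

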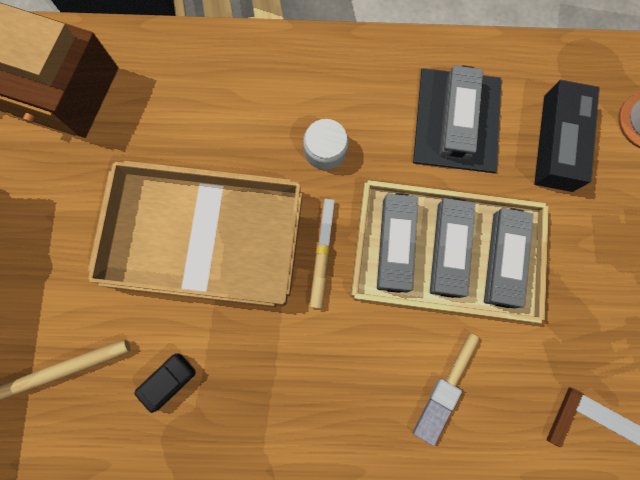

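```bash
python3 - <<'E'
from h import *
p=eyes.capture("top"); im=p["color"]; h=cv2.cvtColor(im,cv2.COLOR_BGR2HSV)
m=((h[...,1]<40)&(h[...,2]>170)).astype(np.uint8)
for c in cv2.findContours(m,0,1)[0]:
    if cv2.contourArea(c)<300: continue
    w=np.array([ray(p,u,v,50) for u,v in c[:,0]],np.float32); r=cv2.minAreaRect(w)
    print("label",np.round(r[0],1),np.round(r[1],1),round(r[2],1),c[:,0].mean(0).round())
# dark grey case outline
m=((h[...,1]<70)&(h[...,2]<170)).astype(np.uint8); m[:,:355]=0; m[:185]=0;m[320:]=0;m[:,548:]=0
m=cv2.morphologyEx(m,2,np.ones((3,3)))
for c in cv2.findContours(m,0,1)[0]:
    if cv2.contourArea(c)<300: continue
    w=np.array([ray(p,u,v,50) for u,v in c[:,0]],np.float32); r=cv2.minAreaRect(w)
    print("case",np.round(r[0],1),np.round(r[1],1),round(r[2],1))
for n,z,q in [("tray rim",28,[(366,182),(549,202),(544,322),(353,299)]),("carton rim",55,[(114,163),(301,183),(285,305),(91,281)])]:
    w=np.array([ray(p,u,v,z) for u,v in q]); print(n,w.round(),w.mean(0).round(1))
crop=cv2.resize(im[150:340,340:560],None,fx=3.6,fy=3.15,interpolation=2); cv2.imwrite("pics/c1.png",crop[:600,:800])
E
```

```text
label [ 296.3 -476.3] [109.3  27.7] 62.4 [610. 420.]
label [ 329.2 -208.3] [36.5 35.9] 61.6 [446. 394.]
label [ 563.  -332.1] [36.6 78.1] 81.4 [513. 256.]
label [ 578.6 -232. ] [36.6 77.9] 83.2 [456. 246.]
label [ 584.9 -133.2] [36.7 77.9] 85.9 [399. 240.]
label [615.5  -5.4] [16.6 82.2] 84.6 [326. 221.]
label [583.  209.6] [ 42.3 187.9] 84.9 [202. 238.]
label [7.72e+02 3.00e-01] [74.1 76.8] 1.8 [325. 138.]
label [ 841.6 -257.3] [36.7 78.2] 83.3 [464. 107.]
label [1038.6 -136.4] [ 47.7 180.8] 0.2 [400.  13.]
case [ 561.8 -324.1] [ 70.7 175.1] 80.8
case [ 577.2 -226.8] [ 66.3 175.9] 83.2
case [ 583.3 -130.3] [ 62.  175.4] 85.6
tray rim [[ 697.  -78.]
 [ 669. -414.]
 [ 451. -389.]
 [ 482.  -56.]] [ 575.  -234.1]
carton rim [[710. 375.]
 [683.  41.]
 [467.  61.]
 [499. 391.]] [589.7 217.1]
```

View pics/c1.png

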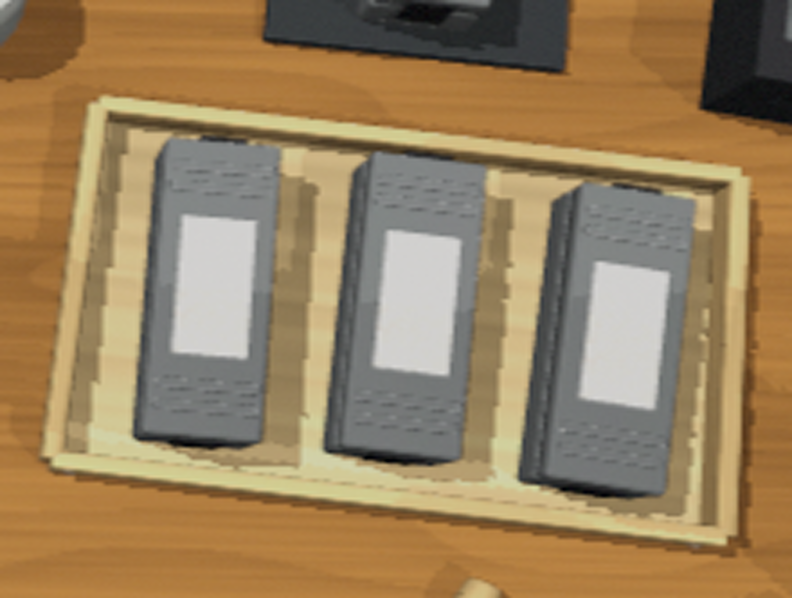

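Call:
{"op": "servo_tool", "data": {"steps": [{"xyz": [0.05,0.045,0],"twist": -3.1,"claw": 0.07},{"xyz": [0.05,0.045,0],"twist": -3.1,"claw": 0.07},{"xyz": [0.05,0.045,0],"twist": -3.1,"claw": 0.07},{"xyz": [0.05,0.045,0],"twist": -3.1,"claw": 0.07},{"xyz": [0.05,0.045,0],"twist": -3.1,"claw": 0.07},{"xyz": [0.05,0.045,0],"twist": -3.1,"claw": 0.07},{"xyz": [0.05,0.045,-0.03],"twist": -3.1,"claw": 0.07},{"xyz": [0.047,0.045,-0.05],"twist": -3.0,"claw": 0.07},{"xyz": [0,0,0],"twist": 0,"claw": 0.07},{"xyz": [0,0,0],"claw": 0.07}], "squeeze": 20}}

```text
validation failed for argument at $.st...
```

Call:
{"op": "servo_tool", "data": {"steps": [{"xyz": [0.05,0.045,0.0],"twist": -3.1,"claw": 0.07},{"xyz": [0.05,0.045,0.0],"twist": -3.1,"claw": 0.07},{"xyz": [0.05,0.045,0.0],"twist": -3.1,"claw": 0.07},{"xyz": [0.05,0.045,0.0],"twist": -3.1,"claw": 0.07},{"xyz": [0.05,0.045,0.0],"twist": -3.1,"claw": 0.07},{"xyz": [0.05,0.045,0.0],"twist": -3.1,"claw": 0.07},{"xyz": [0.05,0.045,-0.03],"twist": -3.1,"claw": 0.07},{"xyz": [0.047,0.045,-0.05],"twist": -3.0,"claw": 0.07},{"xyz": [0.0,0.0,0.0],"twist": 0.0,"claw": 0.07},{"xyz": [0.0,0.0,0.0],"twist": 0.0,"claw": 0.07}], "squeeze": 20}}

```text
t: 1.7
tcp_pos: [556.8, -374.1, 127.2]
eef_rot: [0.0, 0.997, -0.075, -0.0]
ft_force: [-0.3, -1.2, 0.1]
finger_gap: 70.0
grasp_force: 0.0
```

Call:
{"op": "servo_tool", "data": {"steps": [{"xyz": [0.041,0.037,0.0],"twist": 0.0,"claw": 0.07},{"xyz": [0.0,0.0,0.0],"twist": 0.0,"claw": 0.07}]}}

```text
t: 1.95
tcp_pos: [601.1, -334.4, 128.3]
eef_rot: [-0.0, 0.997, -0.074, 0.002]
ft_force: [-0.3, 0.4, -0.7]
finger_gap: 70.0
grasp_force: 0.0
```

```bash
python3 - <<'E'
from h import *
p=eyes.capture("wrist"); cv2.imwrite("pics/w1.png",p["color"]); s=ctrl.sense(); print(s["t"],s["tcp_pos"],s["torque"],s["ft_force"])
E
```

```text
2.0 [ 598.99631948 -336.61493916  128.15668719] [ 0.00769413  0.02232864 -0.01673047] [-0.21717712 -0.80285145 -0.61180028]
```

View pics/w1.png

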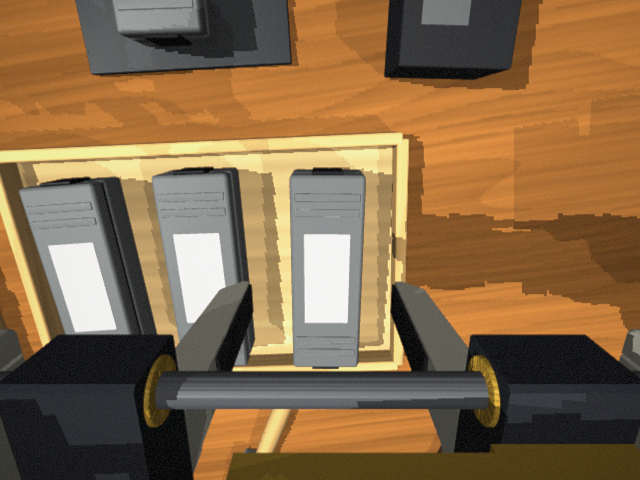

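Call:
{"op": "servo_tool", "data": {"steps": [{"xyz": [-0.001,0.0,-0.05],"twist": 0.0,"claw": 0.07},{"xyz": [0.0,0.0,-0.05],"twist": 0.0,"claw": 0.07},{"xyz": [0.0,0.0,-0.015],"twist": 0.0,"claw": 0.07},{"xyz": [0.0,0.0,0.0],"twist": 0.0,"claw": 0.05},{"xyz": [0.0,0.0,0.0],"twist": 0.0,"claw": 0.05},{"xyz": [0.0,0.0,0.0],"twist": 0.0,"claw": 0.05},{"xyz": [0.0,0.0,0.0],"twist": 0.0,"claw": 0.05}], "squeeze": 12}}

```text
t: 2.88
tcp_pos: [597.8, -337.7, 13.8]
eef_rot: [0.001, 0.997, -0.076, 0.001]
ft_force: [-2.4, -2.6, 8.1]
finger_gap: 57.5
grasp_force: 12.0
```

Call:
{"op": "servo_tool", "data": {"steps": [{"xyz": [-0.006,0.001,0.0205],"twist": 0.0,"claw": 0.05},{"xyz": [-0.0093,0.0014,0.019],"twist": 0.0,"claw": 0.05},{"xyz": [-0.0126,0.0019,0.017],"twist": 0.0,"claw": 0.05},{"xyz": [-0.0152,0.0023,0.0147],"twist": 0.0,"claw": 0.05},{"xyz": [-0.0176,0.0027,0.0118],"twist": 0.0,"claw": 0.05},{"xyz": [-0.0134,0.002,0.0064],"twist": 0.0,"claw": 0.05},{"xyz": [0.0,0.0,0.0],"twist": 0.0,"claw": 0.05},{"xyz": [0.0,0.0,0.0],"twist": 0.0,"claw": 0.05}]}}

```text
t: 3.88
tcp_pos: [525.1, -325.5, 102.2]
eef_rot: [0.0, 0.997, -0.075, 0.002]
ft_force: [5.3, 0.7, 4.8]
finger_gap: 58.0
grasp_force: 12.0
```

```bash
python3 - <<'E'
from h import *
p=eyes.capture("scene"); cv2.imwrite("pics/s1.png",p["color"]); s=ctrl.sense(); print(s["t"],s["tcp_pos"],s["torque"],s["ft_force"],s["finger_gap"])
E
```

```text
3.925 [ 525.35688345 -325.51864101  102.03305766] [ 0.24188841 -1.2654018   0.06334528] [5.35194352 1.67139208 5.66461119] 57.38358821118021
```

View pics/s1.png

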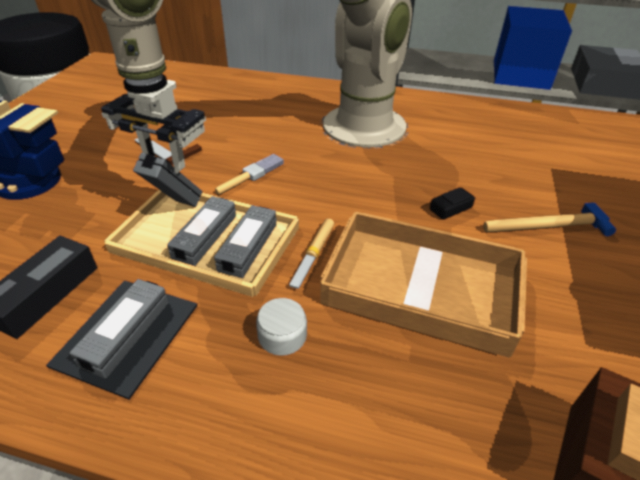

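Call:
{"op": "servo_tool", "data": {"steps": [{"xyz": [0.0134,-0.002,-0.0064],"twist": 0.0,"claw": 0.05},{"xyz": [0.0176,-0.0027,-0.0118],"twist": 0.0,"claw": 0.05},{"xyz": [0.0152,-0.0023,-0.0147],"twist": 0.0,"claw": 0.05},{"xyz": [0.0126,-0.0019,-0.017],"twist": 0.0,"claw": 0.05},{"xyz": [0.0093,-0.0014,-0.019],"twist": 0.0,"claw": 0.05},{"xyz": [0.006,-0.001,-0.0205],"twist": 0.0,"claw": 0.05},{"xyz": [0.0,0.0,0.0],"twist": 0.0,"claw": 0.05},{"xyz": [0.0,0.0,0.0],"twist": 0.0,"claw": 0.07},{"xyz": [0.0,0.0,0.0],"twist": 0.0,"claw": 0.07}]}}

```text
t: 5.05
tcp_pos: [596.3, -336.5, 12.0]
eef_rot: [-0.0, 0.997, -0.076, -0.001]
ft_force: [1.0, -0.1, -0.0]
finger_gap: 69.0
grasp_force: 0.0
```

```bash
cat >> h.py <<'E'
def labels():
    p=eyes.capture("top"); h=cv2.cvtColor(p["color"],cv2.COLOR_BGR2HSV)
    m=((h[...,1]<40)&(h[...,2]>170)).astype(np.uint8)
    for c in cv2.findContours(m,0,1)[0]:
        if cv2.contourArea(c)<150: continue
        w=np.array([ray(p,u,v,50) for u,v in c[:,0]],np.float32); r=cv2.minAreaRect(w)
        if 450<r[0][0]<1000 and abs(r[0][1])<450: print("label",np.round(r[0],1),np.round(r[1],1),round(r[2],1),c[:,0].mean(0).round())
    return p
def st():
    s=ctrl.sense(); print(round(s["t"],2),s["tcp_pos"].round(1),"F",s["ft_force"].round(2),"T",s["torque"].round(3),s["finger_gap"].round(1))
E
python3 - <<'E'
from h import *
p=labels(); cv2.imwrite("pics/t2.png",p["color"][130:340,330:570]); st()
E
```

```text
label [ 557.7 -328.4] [36.6 60.7] 83.9 [512. 260.]
label [ 578.4 -231.8] [36.8 78.4] 83.2 [455. 246.]
label [ 584.7 -133.2] [36.8 78.4] 85.8 [399. 241.]
label [615.5  -5.4] [16.7 82.2] 84.2 [326. 222.]
label [ 648.2 -390.8] [23.8 88.8] 80.8 [541. 209.]
label [580.9 210. ] [ 42.9 183.8] 84.9 [202. 238.]
label [7.72e+02 3.00e-01] [74.1 76.8] 1.8 [324. 140.]
label [ 841.4 -257.2] [36.9 78.5] 83.3 [464. 107.]Traceback (most recent call last):
  File "<stdin>", line 2, in <module>
  File "h.py", line 22, in st
    s=ctrl.sense(); print(round(s["t"],2),s["tcp_pos"].round(1),"F",s["ft_force"].round(2),"T",s["torque"].round(3),s["finger_gap"].round(1))
                                                                                                                    ^^^^^^^^^^^^^^^^^^^^^
AttributeError: 'float' object has no attribute 'round'
```

View pics/t2.png

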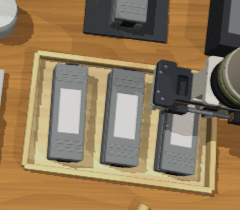

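Call:
{"op": "servo_tool", "data": {"steps": [{"xyz": [-0.0297,0.0047,0.0],"twist": 0.0,"claw": 0.07},{"xyz": [0.0,0.0,0.0],"twist": 0.0,"claw": 0.07},{"xyz": [0.0,0.0,0.0],"twist": 0.0,"claw": 0.05},{"xyz": [0.0,0.0,0.0],"twist": 0.0,"claw": 0.05},{"xyz": [0.0,0.0,0.0],"twist": 0.0,"claw": 0.05},{"xyz": [0.0,0.0,0.02],"twist": 0.0,"claw": 0.05},{"xyz": [0.0,0.0,0.03],"twist": 0.0,"claw": 0.05},{"xyz": [0.0,0.0,0.0],"twist": 0.0,"claw": 0.05},{"xyz": [0.0,0.0,0.0],"twist": 0.0,"claw": 0.05},{"xyz": [0.0,0.0,0.0],"twist": 0.0,"claw": 0.05},{"xyz": [0.0,0.0,0.0],"twist": 0.0,"claw": 0.05}], "squeeze": 60}}

```text
t: 6.48
tcp_pos: [566.9, -331.5, 61.1]
eef_rot: [-0.0, 0.997, -0.076, -0.001]
ft_force: [0.2, -0.6, -7.0]
finger_gap: 56.8
grasp_force: 60.0
```

```bash
sed -i 's/s\["finger_gap"\].round(1)/round(float(s["finger_gap"]),1)/' h.py
python3 - <<'E'
from h import *
for i in range(6): eyes.capture("scene"); st()
labels()
E
```

```text
6.53 [ 567.1 -331.6   61.3] F [ 0.59 -0.82 -6.71] T [-0.009 -0.135 -0.024] 57.1
6.58 [ 567.2 -331.7   61.4] F [-0.19  0.8  -7.42] T [ 0.053 -0.177 -0.011] 57.2
6.62 [ 567.3 -331.7   61.6] F [-0.06 -0.2  -6.97] T [ 0.003 -0.098  0.027] 56.8
6.67 [ 567.3 -331.7   61.7] F [ 0.32  0.43 -6.65] T [-0.02  -0.1   -0.007] 57.6
6.72 [ 567.4 -331.8   61.8] F [-0.17  0.11 -5.24] T [ 0.061 -0.106 -0.034] 57.0
6.78 [ 567.4 -331.8   61.9] F [-0.02 -0.56 -6.25] T [-0.005 -0.141  0.058] 57.3
label [ 548.9 -350.4] [35.8 27.6] 81.1 [524. 265.]
label [ 578.3 -231.8] [36.8 78.4] 83.2 [455. 246.]
label [ 584.7 -133.2] [36.8 78.4] 85.8 [399. 241.]
label [615.5  -5.4] [16.7 82.2] 84.2 [326. 222.]
label [ 628.3 -420.7] [28.8 96.8] 78.8 [558. 220.]
label [580.9 210. ] [ 42.8 183.8] 84.9 [202. 238.]
label [7.72e+02 3.00e-01] [74.1 76.8] 1.8 [324. 140.]
label [ 841.6 -257.2] [36.9 78.2] 83.3 [464. 107.]
```

Call:
{"op": "servo_tool", "data": {"steps": [{"xyz": [0.0,0.0,0.035],"twist": 0.0,"claw": 0.05},{"xyz": [0.0,0.02,0.035],"twist": 0.0,"claw": 0.05},{"xyz": [0.003,0.05,0.0],"twist": 0.4,"claw": 0.05},{"xyz": [0.003,0.06,0.0],"twist": 0.4,"claw": 0.05},{"xyz": [0.003,0.06,0.0],"twist": 0.4,"claw": 0.05},{"xyz": [0.003,0.06,0.0],"twist": 0.4,"claw": 0.05},{"xyz": [0.003,0.06,0.0],"twist": 0.4,"claw": 0.05},{"xyz": [0.003,0.06,0.0],"twist": 0.4,"claw": 0.05},{"xyz": [0.003,0.06,0.0],"twist": 0.4,"claw": 0.05},{"xyz": [0.003,0.06,0.0],"twist": 0.4,"claw": 0.05},{"xyz": [0.003,0.06,0.0],"twist": 0.4,"claw": 0.05},{"xyz": [0.0,0.05,0.0],"twist": 0.0,"claw": 0.05}]}}

```text
t: 8.32
tcp_pos: [594.3, 271.1, 132.2]
eef_rot: [-0.0, 0.999, -0.043, 0.0]
ft_force: [-0.1, -0.1, -6.9]
finger_gap: 57.3
grasp_force: 60.0
```

Call:
{"op": "servo_tool", "data": {"steps": [{"xyz": [0.0,0.003,-0.04],"twist": 0.0,"claw": 0.05},{"xyz": [0.0,0.003,-0.04],"twist": 0.0,"claw": 0.05},{"xyz": [0.0,0.003,-0.03],"twist": 0.0,"claw": 0.05},{"xyz": [0.0,0.0,-0.009],"twist": 0.0,"claw": 0.05},{"xyz": [0.0,0.0,0.0],"twist": 0.0,"claw": 0.05},{"xyz": [0.0,0.0,0.0],"twist": 0.0,"claw": 0.05}]}}

```text
t: 9.07
tcp_pos: [595.3, 277.3, 14.0]
eef_rot: [-0.0, 0.999, -0.044, 0.001]
ft_force: [0.4, -0.5, -6.4]
finger_gap: 57.5
grasp_force: 60.0
```

Call:
{"op": "servo_tool", "data": {"steps": [{"xyz": [0.0,0.0,-0.002],"twist": 0.0,"claw": 0.05},{"xyz": [0.0,0.0,0.0],"twist": 0.0,"claw": 0.07},{"xyz": [0.0,0.0,0.0],"twist": 0.0,"claw": 0.07},{"xyz": [0.0,0.0,0.04],"twist": 0.0,"claw": 0.07},{"xyz": [0.0,0.0,0.05],"twist": 0.0,"claw": 0.07},{"xyz": [0.0,-0.02,0.03],"twist": 0.0,"claw": 0.07},{"xyz": [0.003,-0.06,0.0],"twist": -0.3,"claw": 0.07},{"xyz": [0.003,-0.06,0.0],"twist": -0.3,"claw": 0.07},{"xyz": [0.003,-0.06,0.0],"twist": -0.3,"claw": 0.07},{"xyz": [0.003,-0.06,0.0],"twist": -0.3,"claw": 0.07},{"xyz": [0.003,-0.06,0.0],"twist": -0.3,"claw": 0.07},{"xyz": [0.003,-0.06,0.0],"twist": -0.3,"claw": 0.07}]}}

```text
t: 10.58
tcp_pos: [612.7, -104.7, 131.5]
eef_rot: [-0.0, 0.998, -0.06, 0.0]
ft_force: [0.5, 0.2, 0.7]
finger_gap: 70.0
grasp_force: 0.0
```

Call:
{"op": "servo_tool", "data": {"steps": [{"xyz": [0.0,-0.06,0.0],"twist": 0.0,"claw": 0.07},{"xyz": [0.0,-0.053,0.0],"twist": 0.0,"claw": 0.07},{"xyz": [0.0,-0.02,0.0],"twist": 0.0,"claw": 0.07},{"xyz": [0.0,0.0,0.0],"twist": 0.0,"claw": 0.07},{"xyz": [0.0,0.0,0.0],"twist": 0.0,"claw": 0.07}], "squeeze": 12}}

```text
t: 11.2
tcp_pos: [612.9, -233.3, 131.0]
eef_rot: [-0.001, 0.998, -0.059, -0.0]
ft_force: [-0.3, 0.1, -0.0]
finger_gap: 69.7
grasp_force: 0.0
```

```bash
python3 - <<'E'
from h import *
labels(); st(); p=eyes.capture("wrist")
E
```

```text
label [ 578.3 -231.8] [36.8 78.4] 83.2 [455. 246.]
label [ 584.7 -133.2] [36.8 78.4] 85.8 [399. 241.]
label [594.4 278.5] [36.8 78.6] 84.8 [163. 229.]
label [615.5  -5.4] [16.7 82.2] 84.2 [326. 222.]
label [583.1 209.5] [ 42.2 188.1] 85.0 [204. 239.]
label [ 727.2 -325.6] [ 28.  110.4] 84.8 [502. 167.]
label [7.72e+02 3.00e-01] [74.1 76.8] 1.8 [324. 139.]
label [ 841.4 -257.2] [36.9 78.5] 83.3 [464. 107.]
11.25 [ 612.9 -233.1  131. ] F [ 0.33 -0.17  0.01] T [ 0.073 -0.005 -0.001] 69.7
```

Call:
{"op": "servo_tool", "data": {"steps": [{"xyz": [0.0,-0.003,-0.05],"twist": 0.0,"claw": 0.07},{"xyz": [0.0,0.0,-0.05],"twist": 0.0,"claw": 0.07},{"xyz": [0.0,0.0,-0.018],"twist": 0.0,"claw": 0.07},{"xyz": [0.0,0.0,0.0],"twist": 0.0,"claw": 0.05},{"xyz": [0.0,0.0,0.0],"twist": 0.0,"claw": 0.05},{"xyz": [0.0,0.0,0.0],"twist": 0.0,"claw": 0.05},{"xyz": [0.0,0.0,0.0],"twist": 0.0,"claw": 0.05},{"xyz": [-0.006,0.0007,0.0205],"twist": 0.0,"claw": 0.05},{"xyz": [-0.0093,0.0011,0.019],"twist": 0.0,"claw": 0.05},{"xyz": [-0.0126,0.0015,0.017],"twist": 0.0,"claw": 0.05},{"xyz": [-0.0153,0.0018,0.0147],"twist": 0.0,"claw": 0.05},{"xyz": [0.0,0.0,0.0],"twist": 0.0,"claw": 0.05}], "squeeze": 12}}

```text
t: 12.8
tcp_pos: [568.4, -234.1, 86.0]
eef_rot: [0.0, 0.998, -0.06, 0.001]
ft_force: [0.9, -1.3, -2.8]
finger_gap: 57.8
grasp_force: 12.0
```

```bash
python3 - <<'E'
from h import *
p=eyes.capture("scene"); cv2.imwrite("pics/s2.png",cv2.resize(p["color"][80:320,80:320],None,fx=2,fy=2)); st()
E
```

```text
12.85 [ 569.3 -234.1   85.4] F [ 0.51 -1.07 -1.85] T [-0.351 -0.113  0.069] 58.2
```

View pics/s2.png

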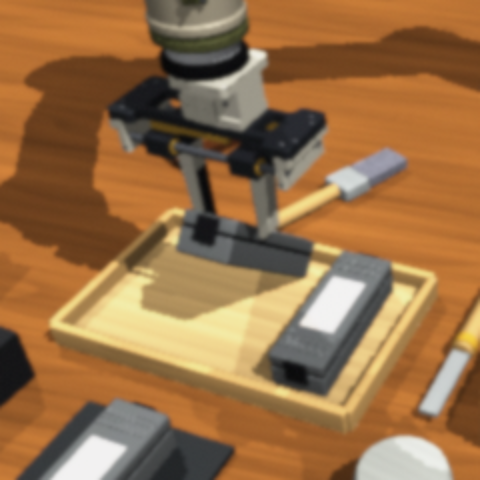

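Call:
{"op": "servo_tool", "data": {"steps": [{"xyz": [0.0,0.0,0.0],"twist": 0.0,"claw": 0.05},{"xyz": [0.0,0.0,0.0],"twist": 0.0,"claw": 0.05},{"xyz": [0.0,0.0,0.0],"twist": 0.0,"claw": 0.05},{"xyz": [0.0,0.0,0.0],"twist": 0.0,"claw": 0.05},{"xyz": [0.0153,-0.0018,-0.0147],"twist": 0.0,"claw": 0.05},{"xyz": [0.0126,-0.0015,-0.017],"twist": 0.0,"claw": 0.05},{"xyz": [0.0093,-0.0011,-0.019],"twist": 0.0,"claw": 0.05},{"xyz": [0.006,-0.0007,-0.0205],"twist": 0.0,"claw": 0.05},{"xyz": [0.0,0.0,0.0],"twist": 0.0,"claw": 0.05},{"xyz": [0.0,0.0,0.0],"twist": 0.0,"claw": 0.07},{"xyz": [0.0,0.0,0.0],"twist": 0.0,"claw": 0.07}]}}

```text
t: 14.22
tcp_pos: [611.9, -238.8, 13.2]
eef_rot: [-0.0, 0.998, -0.06, -0.0]
ft_force: [0.4, -0.5, -0.3]
finger_gap: 69.0
grasp_force: 0.0
```

```bash
python3 - <<'E'
from h import *
labels(); st()
E
```

```text
label [ 571.7 -232.9] [37.  64.5] 83.3 [457. 250.]
label [ 584.7 -133.2] [36.9 78.6] 85.8 [399. 241.]
label [594.3 278.9] [37.5 78.8] 84.8 [163. 228.]
label [615.6  -5.2] [17.  82.2] 84.2 [326. 222.]
label [582.8 209.2] [ 42.2 187.6] 85.2 [206. 238.]
label [ 667.  -265.7] [22.5 89.2] 85.1 [471. 198.]
label [7.71e+02 3.00e-01] [75.9 76.8] 1.8 [324. 140.]
label [ 817.4 -434.9] [34.7 81.7] 70.8 [558. 117.]
label [ 841.4 -257.3] [37.  78.5] 83.3 [464. 107.]
14.28 [ 612.1 -238.9   13.4] F [ 0.78  0.45 -0.39] T [ 0.114  0.003 -0.005] 69.4
```

Call:
{"op": "servo_tool", "data": {"steps": [{"xyz": [-0.0335,0.005,0.0],"twist": 0.0,"claw": 0.07},{"xyz": [0.0,0.0,0.0],"twist": 0.0,"claw": 0.07},{"xyz": [0.0,0.0,0.0],"twist": 0.0,"claw": 0.05},{"xyz": [0.0,0.0,0.0],"twist": 0.0,"claw": 0.05},{"xyz": [0.0,0.0,0.0],"twist": 0.0,"claw": 0.05},{"xyz": [0.0,0.0,0.02],"twist": 0.0,"claw": 0.05},{"xyz": [0.0,0.0,0.03],"twist": 0.0,"claw": 0.05},{"xyz": [0.0,0.0,0.0],"twist": 0.0,"claw": 0.05},{"xyz": [0.0,0.0,0.0],"twist": 0.0,"claw": 0.05},{"xyz": [0.0,0.0,0.0],"twist": 0.0,"claw": 0.05}], "squeeze": 60}}

```text
t: 15.52
tcp_pos: [578.2, -233.4, 62.0]
eef_rot: [-0.0, 0.998, -0.06, -0.001]
ft_force: [0.5, 0.0, -5.3]
finger_gap: 57.1
grasp_force: 60.0
```

```bash
python3 - <<'E'
from h import *
for i in range(6): eyes.capture("scene"); st()
E
```

```text
15.57 [ 578.3 -233.5   62. ] F [-0.94  0.36 -5.04] T [ 0.023  0.002 -0.005] 57.4
15.62 [ 578.4 -233.6   62.1] F [ 0.44 -0.52 -5.33] T [0.006 0.069 0.02 ] 57.2
15.68 [ 578.5 -233.6   62.3] F [ 0.8  -0.13 -5.2 ] T [ 0.009  0.009 -0.003] 57.0
15.72 [ 578.6 -233.7   62.4] F [-0.53 -0.49 -4.93] T [0.034 0.025 0.044] 57.1
15.78 [ 578.7 -233.7   62.6] F [ 0.58 -0.57 -6.13] T [ 0.038 -0.036  0.   ] 57.2
15.82 [ 578.8 -233.7   62.7] F [-0.28 -0.47 -4.92] T [ 0.038  0.033 -0.011] 57.3
```

Call:
{"op": "servo_tool", "data": {"steps": [{"xyz": [0.0,0.0,-0.03],"twist": 0.0,"claw": 0.05},{"xyz": [0.0,0.0,-0.018],"twist": 0.0,"claw": 0.05},{"xyz": [0.0,0.0,-0.002],"twist": 0.0,"claw": 0.05},{"xyz": [0.0,0.0,0.0],"twist": 0.0,"claw": 0.05},{"xyz": [0.0,0.0,0.0],"twist": 0.0,"claw": 0.07},{"xyz": [0.0,0.0,0.0],"twist": 0.0,"claw": 0.07},{"xyz": [0.0,0.0,0.05],"twist": 0.0,"claw": 0.07},{"xyz": [0.0,0.0,0.05],"twist": 0.0,"claw": 0.07},{"xyz": [0.02,0.05,0.0],"twist": 1.4,"claw": 0.07},{"xyz": [0.021,0.048,0.0],"twist": 1.3,"claw": 0.07},{"xyz": [0.0,0.0,0.0],"twist": 0.0,"claw": 0.07},{"xyz": [0.0,0.0,0.0],"twist": 0.0,"claw": 0.07}]}}

```text
t: 17.32
tcp_pos: [619.9, -136.2, 113.5]
eef_rot: [0.0, 0.999, -0.036, 0.0]
ft_force: [0.8, -1.0, -0.1]
finger_gap: 69.7
grasp_force: 0.0
```

```bash
python3 - <<'E'
from h import *
labels(); st()
E
```

```text
label [ 578.2 -232.6] [36.  78.6] 82.1 [456. 245.]
label [ 584.7 -133.2] [36.9 78.6] 85.8 [399. 241.]
label [594.5 278.5] [36.8 78.7] 84.8 [163. 229.]
label [615.5  -5.3] [16.8 82.2] 84.2 [326. 222.]
label [583.1 209.5] [ 42.2 188.1] 85.0 [203. 239.]
label [ 733.5 -177.8] [ 54.  123.6] 89.2 [418. 162.]
label [ 7.724e+02 -1.000e-01] [75.9 74.8] 74.4 [325. 138.]
label [ 931.3 -311.4] [ 75.  132.3] 78.6 [485.  55.]
17.38 [ 619.6 -137.   113.4] F [ 0.01 -0.02 -0.12] T [-0.026  0.029  0.027] 69.9
```

Call:
{"op": "servo_tool", "data": {"steps": [{"xyz": [0.0,0.001,-0.04],"twist": 0.0,"claw": 0.07},{"xyz": [0.0,0.0,-0.045],"twist": 0.0,"claw": 0.07},{"xyz": [0.0,0.0,-0.015],"twist": 0.0,"claw": 0.07},{"xyz": [0.0,0.0,0.0],"twist": 0.0,"claw": 0.05},{"xyz": [0.0,0.0,0.0],"twist": 0.0,"claw": 0.05},{"xyz": [0.0,0.0,0.0],"twist": 0.0,"claw": 0.05},{"xyz": [0.0,0.0,0.0],"twist": 0.0,"claw": 0.05},{"xyz": [-0.006,0.0004,0.0205],"twist": 0.0,"claw": 0.05},{"xyz": [-0.0093,0.0007,0.019],"twist": 0.0,"claw": 0.05},{"xyz": [-0.0126,0.0009,0.017],"twist": 0.0,"claw": 0.05},{"xyz": [-0.0153,0.0011,0.0147],"twist": 0.0,"claw": 0.05},{"xyz": [0.0,0.0,0.0],"twist": 0.0,"claw": 0.05}], "squeeze": 12}}

```text
t: 18.88
tcp_pos: [575.8, -131.7, 86.0]
eef_rot: [-0.0, 0.999, -0.037, 0.001]
ft_force: [-1.0, -0.2, -3.9]
finger_gap: 57.6
grasp_force: 12.0
```

Call:
{"op": "servo_tool", "data": {"steps": [{"xyz": [0.0,0.0,0.0],"twist": 0.0,"claw": 0.05},{"xyz": [0.0,0.0,0.0],"twist": 0.0,"claw": 0.05},{"xyz": [0.0,0.0,0.0],"twist": 0.0,"claw": 0.05},{"xyz": [0.0,0.0,0.0],"twist": 0.0,"claw": 0.05},{"xyz": [0.0153,-0.0011,-0.0147],"twist": 0.0,"claw": 0.05},{"xyz": [0.0126,-0.0009,-0.017],"twist": 0.0,"claw": 0.05},{"xyz": [0.0093,-0.0007,-0.019],"twist": 0.0,"claw": 0.05},{"xyz": [0.006,-0.0004,-0.0205],"twist": 0.0,"claw": 0.05},{"xyz": [0.0,0.0,0.0],"twist": 0.0,"claw": 0.05},{"xyz": [0.0,0.0,0.0],"twist": 0.0,"claw": 0.07},{"xyz": [0.0,0.0,0.0],"twist": 0.0,"claw": 0.07}]}}

```text
t: 20.25
tcp_pos: [619.1, -134.8, 13.1]
eef_rot: [-0.0, 0.999, -0.036, -0.001]
ft_force: [0.2, -0.3, 0.2]
finger_gap: 69.3
grasp_force: 0.0
```

```bash
python3 - <<'E'
from h import *
labels(); st()
E
```

```text
label [ 578.5 -130.7] [38.5 63.3] 86.3 [398. 244.]
label [594.1 278.7] [38.6 80.4] 84.8 [163. 229.]
label [615.5  -5.5] [17.6 82.2] 84.4 [326. 222.]
label [583.  209.5] [ 42.6 188.2] 85.1 [202. 237.]
label [ 672.8 -131.6] [86.6 56.3] 17.9 [400. 193.]
label [771.9   1.1] [75.  79.6] 7.3 [324. 140.]
label [ 835.7 -211.9] [ 37.4 118.4] 64.0 [443. 108.]
20.3 [ 619.4 -134.8   13.3] F [ 0.12 -0.16 -0.32] T [ 0.041  0.025 -0.024] 69.8
```

Call:
{"op": "servo_tool", "data": {"steps": [{"xyz": [-0.0335,0.0025,0.0],"twist": 0.0,"claw": 0.07},{"xyz": [0.0,0.0,0.0],"twist": 0.0,"claw": 0.07},{"xyz": [0.0,0.0,0.0],"twist": 0.0,"claw": 0.05},{"xyz": [0.0,0.0,0.0],"twist": 0.0,"claw": 0.05},{"xyz": [0.0,0.0,0.0],"twist": 0.0,"claw": 0.05},{"xyz": [0.0,0.0,0.02],"twist": 0.0,"claw": 0.05},{"xyz": [0.0,0.0,0.03],"twist": 0.0,"claw": 0.05},{"xyz": [0.0,0.0,0.0],"twist": 0.0,"claw": 0.05},{"xyz": [0.0,0.0,0.0],"twist": 0.0,"claw": 0.05},{"xyz": [0.0,0.0,0.0],"twist": 0.0,"claw": 0.05}], "squeeze": 60}}

```text
t: 21.55
tcp_pos: [585.6, -132.1, 61.7]
eef_rot: [-0.0, 0.999, -0.036, -0.001]
ft_force: [0.5, -0.6, -6.1]
finger_gap: 57.1
grasp_force: 60.0
```

```bash
python3 - <<'E'
from h import *
for i in range(6): eyes.capture("scene"); st()
E
```

```text
21.6 [ 585.7 -132.1   61.8] F [ 0.62  0.06 -7.04] T [ 0.023 -0.084  0.046] 56.9
21.65 [ 585.8 -132.2   62. ] F [ 0.47 -0.39 -6.46] T [ 0.044 -0.111  0.028] 57.3
21.7 [ 586.  -132.2   62.2] F [ 0.16 -0.5  -6.26] T [ 0.006 -0.071 -0.048] 56.7
21.75 [ 586.1 -132.3   62.4] F [-0.01  0.32 -6.08] T [ 0.046 -0.012 -0.002] 56.8
21.8 [ 586.2 -132.2   62.6] F [-0.79  0.36 -6.03] T [ 0.01  -0.066 -0.037] 57.2
21.85 [ 586.3 -132.3   62.8] F [-0.73  0.27 -6.85] T [ 0.047 -0.059  0.012] 56.9
```

```bash
python3 - <<'E'
from h import *
T=[];F=[]
for i in range(16):
    p=eyes.capture("wrist"); s=ctrl.sense(); T.append(s["torque"]); F.append(s["ft_force"])
print(np.mean(T,0),np.std(T,0)/4,np.mean(F,0)); st()
cv2.imwrite("pics/w3.png",p["color"])
E
```

```text
[ 0.03368141 -0.09774157 -0.0072175 ] [0.00788312 0.00854389 0.00558975] [ 0.03456406 -0.13569286 -6.4019637 ]
22.65 [ 586.5 -132.3   63.1] F [-0.18  0.14 -5.84] T [ 0.028 -0.078 -0.009] 57.0
```

View pics/w3.png

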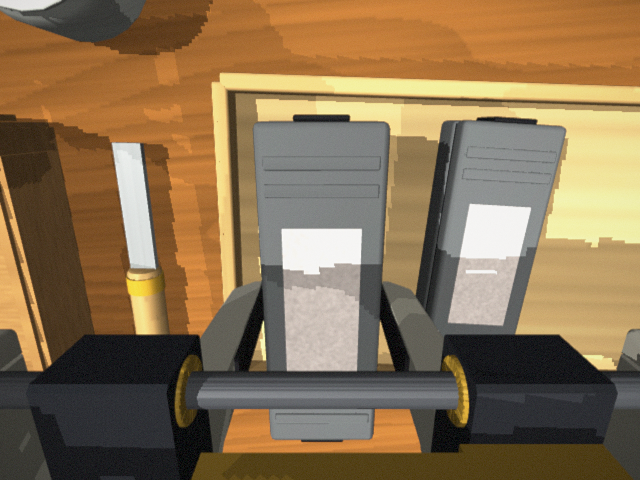

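Call:
{"op": "servo_tool", "data": {"steps": [{"xyz": [0.0,0.0,-0.03],"twist": 0.0,"claw": 0.05},{"xyz": [0.0,0.0,-0.018],"twist": 0.0,"claw": 0.05},{"xyz": [0.0,0.0,-0.002],"twist": 0.0,"claw": 0.05},{"xyz": [0.0,0.0,0.0],"twist": 0.0,"claw": 0.05},{"xyz": [0.0,0.0,0.0],"twist": 0.0,"claw": 0.07},{"xyz": [0.0,0.0,0.0],"twist": 0.0,"claw": 0.07},{"xyz": [-0.035,0.0025,0.0],"twist": 0.0,"claw": 0.07},{"xyz": [0.0,0.0,0.0],"twist": 0.0,"claw": 0.07}]}}

```text
t: 23.65
tcp_pos: [549.3, -129.9, 13.7]
eef_rot: [-0.0, 0.999, -0.037, -0.001]
ft_force: [1.2, -0.5, 0.5]
finger_gap: 70.0
grasp_force: 0.0
```

Call:
{"op": "servo_tool", "data": {"steps": [{"xyz": [0.0,0.0,0.0],"twist": 0.0,"claw": 0.05},{"xyz": [0.0,0.0,0.0],"twist": 0.0,"claw": 0.05},{"xyz": [0.0,0.0,0.0],"twist": 0.0,"claw": 0.05},{"xyz": [0.0,0.0,0.0],"twist": 0.0,"claw": 0.05},{"xyz": [0.006,-0.0004,0.0205],"twist": 0.0,"claw": 0.05},{"xyz": [0.0093,-0.0007,0.019],"twist": 0.0,"claw": 0.05},{"xyz": [0.0126,-0.0009,0.017],"twist": 0.0,"claw": 0.05},{"xyz": [0.0153,-0.0011,0.0147],"twist": 0.0,"claw": 0.05},{"xyz": [0.0,0.0,0.0],"twist": 0.0,"claw": 0.05},{"xyz": [0.0,0.0,0.0],"twist": 0.0,"claw": 0.05},{"xyz": [0.0,0.0,0.0],"twist": 0.0,"claw": 0.05},{"xyz": [0.0,0.0,0.0],"twist": 0.0,"claw": 0.05}], "squeeze": 12}}

```text
t: 25.15
tcp_pos: [593.9, -132.9, 83.9]
eef_rot: [-0.0, 0.999, -0.036, -0.001]
ft_force: [-2.5, 0.1, 1.8]
finger_gap: 58.5
grasp_force: 12.0
```

Call:
{"op": "servo_tool", "data": {"steps": [{"xyz": [0.0,0.0,0.0],"twist": 0.0,"claw": 0.05},{"xyz": [-0.0153,0.0011,-0.0147],"twist": 0.0,"claw": 0.05},{"xyz": [-0.0126,0.0009,-0.017],"twist": 0.0,"claw": 0.05},{"xyz": [-0.0093,0.0007,-0.019],"twist": 0.0,"claw": 0.05},{"xyz": [-0.006,0.0004,-0.0205],"twist": 0.0,"claw": 0.05},{"xyz": [0.0,0.0,0.0],"twist": 0.0,"claw": 0.05},{"xyz": [0.0,0.0,0.0],"twist": 0.0,"claw": 0.07},{"xyz": [0.0,0.0,0.0],"twist": 0.0,"claw": 0.07}]}}

```text
t: 26.15
tcp_pos: [552.5, -129.9, 13.6]
eef_rot: [0.0, 0.999, -0.036, 0.001]
ft_force: [0.3, 0.4, -0.4]
finger_gap: 69.2
grasp_force: 0.0
```

```bash
python3 - <<'E'
from h import *
labels(); st()
E
```

```text
label [ 587.9 -121.3] [90.4 33.3] 6.7 [393. 241.]
label [594.4 278.8] [37.6 79. ] 84.8 [163. 229.]
label [615.5  -5.7] [17.5 82.2] 84.1 [326. 222.]
label [583.1 209.4] [ 42.2 188.1] 85.1 [204. 239.]
label [ 700.1 -212.5] [33.6 81.1] 79.0 [439. 175.]
label [7.72e+02 3.00e-01] [74.1 76.8] 1.8 [325. 138.]
label [ 841.6 -257.1] [37.8 78.7] 83.1 [464. 107.]
26.2 [ 552.3 -129.9   13.6] F [-0.35 -0.3   0.44] T [ 0.026  0.002 -0.033] 69.6
```

Call:
{"op": "servo_tool", "data": {"steps": [{"xyz": [0.0345,-0.0025,0.0],"twist": 0.0,"claw": 0.07},{"xyz": [0.0,0.0,0.0],"twist": 0.0,"claw": 0.07},{"xyz": [0.0,0.0,0.0],"twist": 0.0,"claw": 0.05},{"xyz": [0.0,0.0,0.0],"twist": 0.0,"claw": 0.05},{"xyz": [0.0,0.0,0.0],"twist": 0.0,"claw": 0.05},{"xyz": [0.0,0.0,0.02],"twist": 0.0,"claw": 0.05},{"xyz": [0.0,0.0,0.03],"twist": 0.0,"claw": 0.05},{"xyz": [0.0,0.0,0.0],"twist": 0.0,"claw": 0.05},{"xyz": [0.0,0.0,0.0],"twist": 0.0,"claw": 0.05},{"xyz": [0.0,0.0,0.0],"twist": 0.0,"claw": 0.05}], "squeeze": 60}}

```text
t: 27.45
tcp_pos: [585.0, -132.1, 61.7]
eef_rot: [-0.0, 0.999, -0.036, -0.001]
ft_force: [-0.8, 0.5, -6.5]
finger_gap: 57.1
grasp_force: 60.0
```

```bash
python3 - <<'E'
from h import *
T=[]
for i in range(14):
    p=eyes.capture("wrist"); s=ctrl.sense(); T.append(s["torque"])
print(np.mean(T,0),np.std(T,0)/4); st()
E
```

```text
[ 0.02260713  0.0849992  -0.00514864] [0.00831194 0.00633021 0.00706646]
28.15 [ 586.  -132.3   63.1] F [ 0.53  0.05 -7.18] T [-0.015  0.11  -0.031] 57.1
```

Call:
{"op": "servo_tool", "data": {"steps": [{"xyz": [0.0,0.0,0.035],"twist": 0.0,"claw": 0.05},{"xyz": [0.0,0.02,0.035],"twist": 0.0,"claw": 0.05},{"xyz": [0.0,0.045,0.0],"twist": -0.5,"claw": 0.05},{"xyz": [0.0,0.06,0.0],"twist": -0.4,"claw": 0.05},{"xyz": [0.0,0.06,0.0],"twist": 0.0,"claw": 0.05},{"xyz": [0.0,0.06,0.0],"twist": 0.0,"claw": 0.05},{"xyz": [0.0,0.035,0.0],"twist": 0.0,"claw": 0.05},{"xyz": [-0.001,0.01,0.0],"twist": 0.0,"claw": 0.05},{"xyz": [0.0,0.0,0.0],"twist": 0.0,"claw": 0.05},{"xyz": [0.0,0.0,0.0],"twist": 0.0,"claw": 0.05}]}}

```text
t: 29.4
tcp_pos: [585.1, 155.7, 133.1]
eef_rot: [0.0, 0.999, -0.045, -0.0]
ft_force: [0.6, 0.4, -6.1]
finger_gap: 57.4
grasp_force: 60.0
```

Call:
{"op": "servo_tool", "data": {"steps": [{"xyz": [0.0,0.0,-0.04],"twist": 0.0,"claw": 0.05},{"xyz": [0.0,0.0,-0.04],"twist": 0.0,"claw": 0.05},{"xyz": [0.0,0.0,-0.03],"twist": 0.0,"claw": 0.05},{"xyz": [0.0,0.0,-0.008],"twist": 0.0,"claw": 0.05},{"xyz": [0.0,0.0,0.0],"twist": 0.0,"claw": 0.05},{"xyz": [0.0,0.0,0.0],"twist": 0.0,"claw": 0.05}]}}

```text
t: 30.15
tcp_pos: [586.0, 157.6, 16.4]
eef_rot: [-0.0, 0.999, -0.045, 0.001]
ft_force: [-0.6, 0.1, -6.1]
finger_gap: 57.3
grasp_force: 60.0
```

Call:
{"op": "servo_tool", "data": {"steps": [{"xyz": [0.0,0.0,-0.002],"twist": 0.0,"claw": 0.05},{"xyz": [0.0,0.0,-0.001],"twist": 0.0,"claw": 0.05},{"xyz": [0.0,0.0,0.0],"twist": 0.0,"claw": 0.05},{"xyz": [0.0,0.0,0.0],"twist": 0.0,"claw": 0.07},{"xyz": [0.0,0.0,0.0],"twist": 0.0,"claw": 0.07},{"xyz": [0.0,0.0,0.0],"twist": 0.0,"claw": 0.07},{"xyz": [0.0,0.0,0.05],"twist": 0.0,"claw": 0.07},{"xyz": [0.0,0.0,0.06],"twist": 0.0,"claw": 0.07},{"xyz": [0.0,0.0,0.06],"twist": 0.0,"claw": 0.07},{"xyz": [-0.05,-0.06,0.0],"twist": 0.0,"claw": 0.07},{"xyz": [-0.04,-0.06,0.0],"twist": 0.0,"claw": 0.07},{"xyz": [0.0,-0.04,0.0],"twist": 0.0,"claw": 0.07}]}}

```text
t: 31.65
tcp_pos: [507.5, 15.9, 182.5]
eef_rot: [-0.0, 0.999, -0.044, -0.001]
ft_force: [0.8, 0.6, 0.3]
finger_gap: 69.9
grasp_force: 0.0
```

```bash
python3 - <<'E'
from h import *
labels(); p=eyes.capture("scene"); cv2.imwrite("pics/f.png",p["color"]); st()
E
```

```text
label [ 578.4 -232.9] [36.5 78. ] 82.1 [456. 246.]
label [594.6 278.5] [36.8 78.2] 84.8 [163. 229.]
label [617.6 197.3] [ 86.4 264.7] 69.5 [212. 222.]
label [ 677.9 -128.4] [147.   62.7] 6.8 [399. 185.]
label [771.1  20.5] [ 23.4 164. ] 1.8 [315. 138.]
label [ 841.7 -257.4] [36.5 77.9] 83.3 [464. 107.]
31.75 [509.7  13.2 182.7] F [-0.2   0.05 -0.89] T [ 0.023 -0.033  0.031] 69.9
```

View pics/f.png

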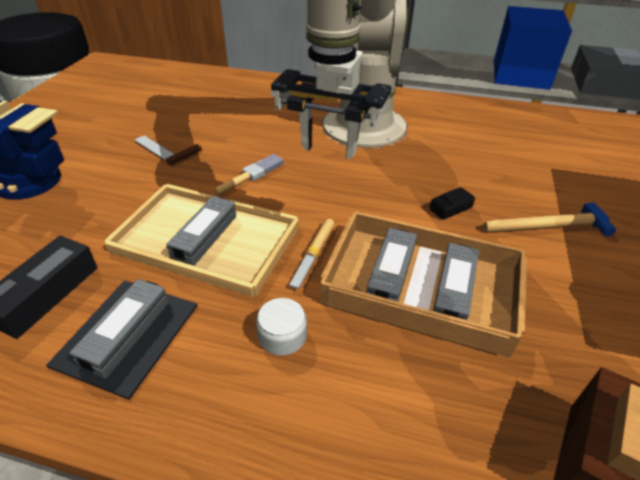

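Call:
{"op": "servo_tool", "data": {"steps": [{"xyz": [0.0,0.0,0.0],"twist": 0.0,"claw": 0.07},{"xyz": [0.0,0.0,0.0],"twist": 0.0,"claw": 0.07}]}}

```text
t: 32.0
tcp_pos: [510.6, 19.0, 181.9]
eef_rot: [-0.0, 0.999, -0.043, -0.0]
ft_force: [-0.5, 0.2, -0.7]
finger_gap: 70.4
grasp_force: 0.0
```

```bash
python3 -c "
from cell import ctrl
print(ctrl.hand_in())"
```

```text
the job is handed in; nothing more can be done
None
```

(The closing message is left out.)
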